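Clip the gear cover onto the barrel lathe

ROBOT

A 6-joint arm with a two-finger parallel gripper is mounted at the origin on the work surface. World frame = base frame: x ahead of the robot, y to its left, z up, the work surface at z = 0. Lengths are in mm, angles in rad, forces in N, time in s.
With the tool pointing down it reaches from about 250 to 800 mm from the base axis. Payload 3.9 kg.
Tool frame: the origin (TCP) lies at the very end of the fingers, on their centre line; the grasp point (between the pads) lies 19 mm behind it (ctrl.grip_depth is the distance from the TCP to the grasp point, in mm); z points along the fingers, y is the direction in which the jaws open and shut (so a half turn about z gives the same grasp; the last joint's range is limited). The gripper opens to 85 mm and grips with 20 to 120 N. Pads are 22 mm wide; open, the fingers measure 114 mm over their backs; the gripper's body (76 mm by 85 mm) begins 54 mm behind the grasp point. The pads swing forward as they close: fully open they stand 13 mm farther back than shut.
Start: joints at [-1.162, 0.26, -0.138, 1.173, 0, 1.571], TCP at [208.686, -481.731, 231.304] pointing down, gripper open.
Joint ranges: [-2.78, 2.78], [-0.83, 1.72], [-1.28, 1.37], [-1.9, 2.12], [-1.57, 1.48], [-3.14, 3.14]. Speed limits (rad/s): [2.57, 2.57, 3.14, 3.14, 3.14, 3.14].

INTERFACE

Orientations are given as a unit quaternion [x, y, z, w].
In Python, from bench import get_obs, eyes, job, spotter, ctrl gives the robot as it stands.
- The arm moves only by the tool servo_tool, never from a script. Its argument "steps" is a list of rows, each a list of 5 numbers: the shift along the tool's x, y, z in mm, then the turn about the tool's z in degrees, then the finger opening in mm, from 0 to 85.4. A call has 1 to 20 rows; each row is the pose to reach, as a shift and turn from the pose measured when the call began, along the tool's axes at that moment; what a row does not reach only later rows make up. A row lasts 1/12 s, in which the tool goes at most 41.7 mm and 7.16 degrees, less where a joint would pass 70% of its speed; a pose out of reach is approached as far as the arm can. A call with a gripper value outside its range is refused whole. The fingers move at their own pace and stop on an object; "squeeze" is the grip in N (left out, the last holds). Time passes only in rows, so rows that repeat a pose let the fingers close. It gives the time, the measured TCP pose, the force and the opening at its end, in the units of the state.
- get_obs(): the state, without advancing time (a new reading comes with each control period).
- eyes.snapshot(name): name is "scene" or "top" or "wrist"; returns (picture, depth): 384x512x3 uint8, red, green, blue; 384x512 float32, mm along the optical axis (not along the pixel's ray), 0 where there is no reading.
- eyes.calibration(name): a dict with "mtx" (3x3 intrinsics, pixels), "view" (4x4, takes a point from world to camera coordinates); the wrist camera has in their place "T_tool_cam" (4x4, takes a point from camera to tool coordinates, whose origin is the TCP and whose axes are the flange's). Camera axes: x right, y up, looking along -z (the intrinsics and any distortion apply to the point x, -y, -z); pixel columns grow to the right and rows downward; lengths in mm; the calibration is good to about 2 mm. A picture is of the moment at which its call begins: read the wrist's pose just before it. calibration takes no time and is no camera call.
- job.finish_job(): hands the job in, once; it reports no verdict.
Trained networks look in the newest picture that a camera, given by its name, has taken for a name from the list of things; names that differ only in an ending like _2 or _b are one class to them, and where a whole thing is asked for, a point or a joint stands for the part that bears it (a point fixed in the world has none). Each returns a list of dicts, best first, with "score" (0 to 1); they miss things now and then, are a little off and sometimes report something else, mostly with a low value. They report only what shows in the picture. A call takes as long as a camera call. They do not tell look-alikes from the thing itself.
- spotter.spot_in(name, camera): "rect" ([left, top, width, height] in pixels, round what is visible of it).
- spotter.outline_of(name, camera): "pixels" (384x512 bool, what is visible of it) and "rect" ([left, top, width, height] in pixels, round what is visible of it).
The state is a dict: "time": time; "q": joint angles; "joint_velocities": joint speeds; "effort": joint torques, N m; "ee_pos": TCP position; "orientation": TCP orientation; "ft_force": force on the tool from outside, world axes, zero at the start; "torque": the same for the moment, N m; "gripper_width": opening from 0.0 (shut) to 1.0 (fully open).
Only numpy, scipy, OpenCV 4.12 (cv2) and the standard library are available. Lean on these libraries where they do the work, as an engineer would, in place of code of your own. Each camera call takes 0.05 s, during which the arm holds its last target. There are 200 camera calls.

TASK

The gearbox on top of the lathe's headstock is open. Take the shorter of the two steel clip-on covers by its fin, set it level over the gearbox without dropping it and press it straight down until both arms have snapped under the rim strips and the plate lies fully home on the box; then let go. Leave the longer cover, which belongs to another machine, where it stands.

Things in the scene. Friction and masses are not known exactly. Their poses are not given: they have to be found in the camera images.
- cover: Short steel cover, fits. Plate 74 (y) x 64 (x) x 3 mm, upper face 31 mm above origin. On it a central grip fin 12 mm thick (x), 44 long (y), 30 tall. At each y end a rigid arm 26 wide hangs 28 mm below the plate; inner faces 68 mm apart; 6 mm inward hook 10-13 mm above the arm tip, sloped lead-in below. Origin: centre, at arm-tip level; z up. 0.09 kg. Stands arms down; fits either way round.
- long_cover: Long steel cover that does not fit; leave it. Same make, fin and height (61 mm overall) as the short one, but its plate is 114 mm long (y) by 64 mm wide (x) and its arms are 108 mm apart. Origin: centre, at arm-tip level; z up. 0.12 kg. Stands arms down on the counter.
- seat (a point): Where the short cover's origin lies when fully home; axes as the cover's then (or half a turn about z). 28 mm below the gearbox's level top edge. Coming down, the hooks meet the rim strips about 14 mm above home; pressing them past takes roughly 6 to 12 N downwards until about 6 mm above home, where they snap under; from there it goes freely down until the plate rests on the edge.
- lathe: Brass lathe fixed to the counter; origin under the headstock's centre. Headstock 64 (x) x 50 (y) mm, 120 tall, top open on gears. On both y sides, 9 mm below the edge, a sprung rim strip (bar 8 mm thick, 48 long) stands 6 mm out of the wall, gives inwards as a hook passes, springs out over it. Chuck and bed run to +x, below 85 mm; crank on -y side, below 60 mm.
Not all that is in view belongs to the job. What is shaped like the cover but turquoise is not meant.

How it is judged (in metres and radians):
On the way:
1. the short cover is held over the gearbox, above the snap (horizontal distance between cover and seat below 0.02 m and z of cover in the frame of seat above 0.008 m), for 0.05 s.
At the end, for the whole second after the job is handed in: The short cover is clipped fully home on the gearbox: within 12 mm of its seat horizontally and 2.5 mm in height, aligned within 0.2 rad either way round, level within 0.06 rad, at rest and let go; the long cover is within 30 mm of where it stood (horizontal distance between cover and seat below 0.012 m and z of cover in the frame of seat between -0.0025 and 0.0025 m and angle between the y axis of cover and the y axis of seat, either way round below 0.2 rad and angle between cover's own z axis and vertical below 0.06 rad and linear speed of cover below 0.02 m/s and distance of long_cover from where it was at the start of the episode below 0.03 m); the robot touches nothing.
It fails at once if the short cover is dropped (falls freely by some 20 mm) (contact force between the fingers and cover below 0.05 N and linear speed of cover above 0.6 m/s).
It fails at once if the long cover is moved more than 30 mm (distance of long_cover from where it was at the start of the episode above 0.03 m).
It also fails if it takes over 38 s, if anything falls off the work surface, if the arm or the gripper's body presses on something with over 40 N, if the wrist force passes 120 N, or if a joint passes its speed limit or range.

## Working session

There is one attempt and no reset: what is moved stays moved. The work goes in short steps, Python scripts to look and compute and a tool call to move; the robot and the scene stay as the last step left them, time stands still between calls to the robot, and variables do not carry over. Pictures are saved under pics/ and viewed, about 8 in all and at most 12, crops included, and the job is handed in when it is done.

Besides the shell and the picture viewer there is one more tool, called after "Call:" in YAML: its name, and indented under it one key for each argument. servo_tool: Moves the arm, as the interface text tells. Its arguments: {"type":"object","properties":{"steps":{"type":"array"},"squeeze":{"type":"number"}},"required":["steps"]}

```bash
mkdir -p pics; cat > h.py <<'E'
import numpy as np, cv2
from bench import get_obs, eyes, job, spotter, ctrl
from scipy.spatial.transform import Rotation as R
def view(cam,obs=None):
    c=eyes.calibration(cam)
    if 'view' in c: return c['mtx'],np.linalg.inv(np.array(c['view']))
    T=np.eye(4);T[:3,:3]=R.from_quat(obs['orientation']).as_matrix();T[:3,3]=obs['ee_pos']
    return c['mtx'],T@np.array(c['T_tool_cam'])
def cloud(depth,K,T):
    K=np.array(K);v,u=np.mgrid[:384,:512]
    p=np.stack([(u-K[0,2])/K[0,0]*depth,-(v-K[1,2])/K[1,1]*depth,-depth,np.ones_like(depth)],-1)
    w=(p@T.T)[...,:3]; w[depth<=0]=np.nan
    return w
def save(n,im): cv2.imwrite('pics/'+n,im[...,::-1])
E
python3 - <<'E'
from h import *
o=get_obs();print(o['time'],o['ee_pos'],o['orientation'],ctrl.grip_depth)
ims=[]
for cam in('top','scene'):
    im,d=eyes.snapshot(cam);K,T=view(cam);w=cloud(d,K,T);np.save(cam+'.npy',w);save(cam+'_raw.png',im)
    print(cam,eyes.calibration(cam).keys(),T[:3,3])
    for n in('cover','long_cover','lathe'):
        for r in spotter.outline_of(n,cam)[:4]:
            m=r['pixels'];print(n,round(r['score'],2),r['rect'],np.nanmedian(w[m],0).round(),np.nanpercentile(w[m],98,axis=0).round())
    ims.append(im)
save('a.png',cv2.resize(np.vstack(ims),None,fx=.78,fy=.78) if 0 else ims[0]);save('b.png',ims[1])
E
```

```text
0.0 [ 208.40936688 -481.1154854   230.46063104] [ 9.79183340e-01  2.02975429e-01 -2.04861962e-04 -9.58763099e-04] 18.700000000000003
top dict_keys(['mtx', 'view']) [433.66830843 -42.8671741  830.94465769]
cover 0.8 [250.0, 191.6, 38.6, 32.3] [510. -72.  32.] [544. -36.  63.]
cover 0.75 [217.9, 136.7, 37.8, 39.7] [629.  -1.  32.] [667.  41.  63.]
cover 0.4 [91.2, 193.8, 84.8, 168.8] [397. 219.  53.] [534. 285. 121.]
lathe 0.88 [89.6, 188.6, 88.0, 174.6] [395. 220.  52.] [538. 285. 121.]
scene dict_keys(['mtx', 'view']) [1025.72223243  236.49694252  698.3875041 ]
cover 0.91 [228.7, 224.8, 38.6, 40.1] [639.   8.  31.] [671.  42.  61.]
cover 0.72 [226.7, 177.8, 43.1, 28.7] [519. -64.  31.] [545. -34.  61.]
cover 0.67 [203.4, 136.2, 34.2, 24.5] [ 423. -188.   31.] [ 452. -153.   61.]
```

View pics/a.png

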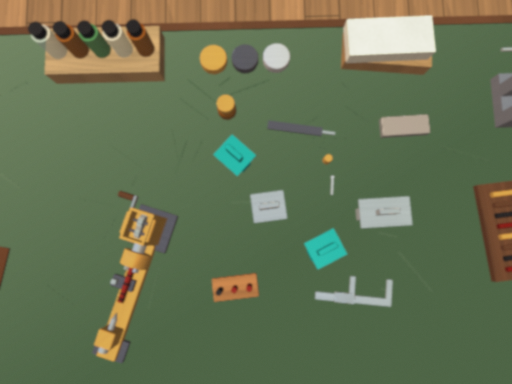

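View pics/b.png

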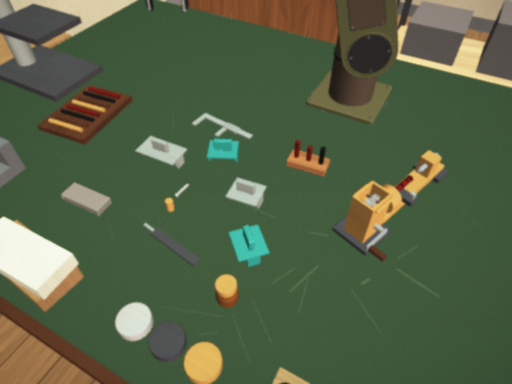

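The top view shows these candidates:
- Grey plate at (269,206), near-square.
- Grey plate at (385,212), clearly longer: the long cover.
- Turquoise look-alikes at (235,155) and (326,249), not meant.

The short cover is the one at (269,206). The headstock is at (138,226). Next I'll confirm in a crop and measure.

```bash
python3 - <<'E'
from h import *
im=cv2.imread('pics/top_raw.png')[...,::-1];S=cv2.imread('pics/scene_raw.png')[...,::-1]
w=np.load('top.npy');ws=np.load('scene.npy')
def rect(n,W,box,z0,z1):
    m=np.zeros((384,512),bool);x,y,a,b=box;m[y:y+b,x:x+a]=1
    m&=(W[...,2]>z0)&(W[...,2]<z1);p=W[m][:,:2].astype(np.float32)
    (c,s,a)=cv2.minAreaRect(p);print(n,m.sum(),'c',np.round(c,1),'mean',p.mean(0).round(1),'size',np.round(s,1),'ang',round(a,1),'z',np.median(W[m][:,2]).round(1))
    e,v=np.linalg.eigh(np.cov(p.T));print('   principal deg',np.degrees(np.arctan2(v[1,1],v[0,1])).round(1),np.sqrt(e*12).round(1))
for n,b in(('short',(245,185,48,42)),('long',(350,190,68,44))):
    rect(n+' plate',w,b,24,40);rect(n+' fin',w,b,50,70)
rect('head',w,(110,195,60,60),112,128)
rect('short plate s',ws,(220,172,55,40),24,40);rect('short fin s',ws,(220,172,55,40),50,70)
rect('head s',ws,(330,165,80,80),112,128)
a=cv2.resize(im[180:240,240:425],None,fx=4.3,fy=4.3,interpolation=2)
b=cv2.resize(im[180:270,100:190],None,fx=3.3,fy=3.3,interpolation=2);c=cv2.resize(S[160:260,320:420],(297,297),interpolation=2)
r=np.zeros((600,800,3),np.uint8);r[:a.shape[0],:a.shape[1]]=a[:,:800];r[270:270+297,:297]=b[:297,:297];r[270:567,320:617]=c
save('c.png',r)
E
```

```text
short plate 817 c [512.4 -72.8] mean [511.8 -72.5] size [64.2 74. ] ang 6.2 z 31.8
   principal deg 97.6 [68.9 77.5]
short fin 120 c [512.3 -72.6] mean [511.7 -72.6] size [12.1 43.7] ang 5.9 z 61.4
   principal deg 95.4 [12.4 43.9]
long plate 1337 c [ 493.4 -332. ] mean [ 493.  -330.6] size [ 64.3 115.1] ang 2.1 z 32.0
   principal deg 91.9 [ 67.  119.6]
long fin 127 c [ 493.2 -331.7] mean [ 492.9 -330.5] size [12.  43.2] ang 2.3 z 61.5
   principal deg 92.4 [12.5 46. ]
head 481 c [470.2 191.6] mean [469.7 189.6] size [61.7 64.4] ang 70.3 z 119.3
   principal deg 72.6 [70.1 74.7]
short plate s 520 c [512.4 -70.9] mean [520.7 -66.2] size [67.3 74.8] ang 6.5 z 30.7
   principal deg 114.1 [57.6 82.1]
short fin s 133 c [513.5 -70.6] mean [514.9 -69.6] size [14.2 43.5] ang 5.2 z 59.0
   principal deg 97.4 [13.4 45.1]
head s 465 c [471.8 193.6] mean [474.  195.5] size [62. 66.] ang 70.0 z 117.9
   principal deg 165.7 [69.5 79.5]
```

View pics/c.png

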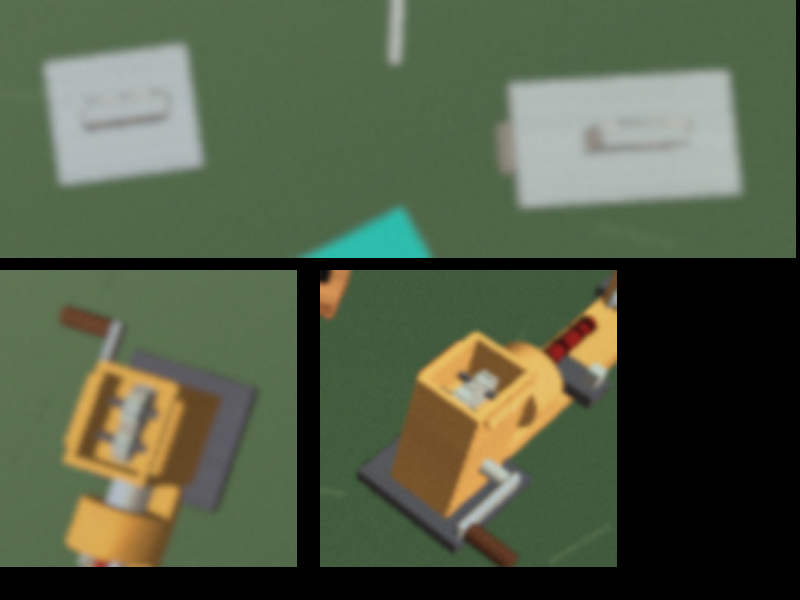

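Confirmed: the short cover (plate 64x74 mm) is at about (512,-73). The long one (64x115 mm) stays put. The headstock's y axis is at about 70°. I'll move above the short cover, turning the jaws onto the fin.

Call:
servo_tool:
  steps:
    - [34,-19.5,0,-5.6,85]
    - [68,-39,0,-11.2,85]
    - [102,-58.5,0,-16.8,85]
    - [136,-78,0,-22.4,85]
    - [170,-97.5,0,-28,85]
    - [204,-117,0,-33.6,85]
    - [238,-136.5,0,-39.2,85]
    - [272,-156,0,-44.8,85]
    - [306,-175.5,0,-50.4,85]
    - [340,-195,0,-56,85]
    - [374,-214.5,0,-61.6,85]
    - [408,-234,0,-67.2,85]
    - [441,-254,0,-72.6,85]
    - [441,-254,0,-72.6,85]
    - [441,-254,0,-72.6,85]
  squeeze: 40

```text
time: 1.65
ee_pos: [513.2, -71.6, 231.0]
orientation: [0.668, 0.744, -0.0, -0.0]
ft_force: [-0.3, -0.4, -0.1]
gripper_width: 0.996
```

```bash
cat >> h.py <<'E'
def tool(o):
    M=R.from_quat(o['orientation']).as_matrix();return M
def rect(n,w,m):
    p=w[m][:,:2].astype(np.float32)
    c,s,a=cv2.minAreaRect(p);print(n,m.sum(),'c',np.round(c,1),'mean',p.mean(0).round(1),'size',np.round(s,1),'ang',round(a,1),'z',np.median(w[m][:,2]).round(1))
    return np.array(c)
E
python3 - <<'E'
from h import *
o=get_obs();im,d=eyes.snapshot('wrist');K,T=view('wrist',o);w=cloud(d,K,T);save('d.png',im)
M=tool(o);print(o['time'],o['ee_pos'].round(1),'ydir',np.degrees(np.arctan2(M[1,1],M[0,1])).round(2),'z',M[:,2].round(3),o['q'],T[:3,3])
near=np.hypot(w[...,0]-512,w[...,1]+73)<60
rect('plate',w,near&(w[...,2]>24)&(w[...,2]<40));c=rect('fin',w,near&(w[...,2]>50)&(w[...,2]<70))
p=np.array([c[0],c[1],0])-o['ee_pos'];print('tool shift',(M.T@p).round(1))
E
```

```text
1.65 [513.2 -71.6 231. ] ydir 6.21 z [-0.  0. -1.] [-1.38668562e-01  2.48759856e-01 -1.54387742e-01  1.16795696e+00
  5.96644269e-06  1.32368495e+00] [ 5.06096275e+02 -4.23370220e-01  3.73268695e+02]
plate 2995 c [513.4 -70.3] mean [513.2 -68.1] size [64.1 74.3] ang 6.2 z 30.6
fin 447 c [513.4 -69.6] mean [513.3 -68.6] size [10.9 43.5] ang 6.1 z 60.5
tool shift [  1.9   0.4 231. ]
```

View pics/d.png

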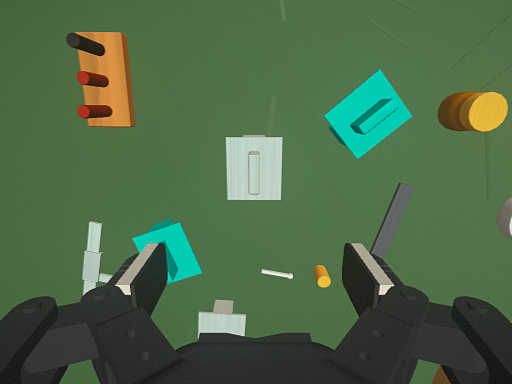

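The wrist view shows the short cover's fin at (254,172), centred between the jaws and aligned with them. Now I'll descend and grip.

Call:
servo_tool:
  steps:
    - [1,0,35,0,85]
    - [2,0,70,0,70]
    - [2,0,105,0,60]
    - [2,0,140,0,50]
    - [2,0,165,0,45]
    - [2,0,185,0,40]
    - [2,0,195,0,40]
    - [2,0,195,0,40]
    - [2,0,195,0,10]
    - [2,0,195,0,5]
    - [2,0,195,0,0]
    - [2,0,195,0,0]
    - [2,0,195,0,0]
    - [2,0,195,0,0]
    - [2,0,195,0,0]
    - [2,0,195,0,0]
  squeeze: 60

```text
time: 3.03
ee_pos: [513.4, -71.3, 37.6]
orientation: [0.669, 0.744, 0.0, 0.001]
ft_force: [-0.4, -0.6, 6.3]
gripper_width: 0.127
```

Call:
servo_tool:
  steps:
    - [0,0,-10,0,0]
    - [0,0,-30,0,0]
    - [0,0,-60,0,0]
    - [0,0,-95,0,0]
    - [0,0,-130,0,0]
    - [0,0,-165,0,0]
    - [0,0,-193,0,0]
    - [0,0,-193,0,0]
    - [0,0,-193,0,0]

```text
time: 3.78
ee_pos: [514.3, -71.0, 232.8]
orientation: [0.669, 0.744, 0.002, 0.003]
ft_force: [0.4, 0.5, -2.0]
gripper_width: 0.129
```

```bash
python3 - <<'E'
from h import *
o=get_obs();M=tool(o);im,d=eyes.snapshot('wrist');K,T=view('wrist',o);w=cloud(d,K,T);save('e.png',im)
print(o['time'],o['ee_pos'].round(1),'ydir',np.degrees(np.arctan2(M[1,1],M[0,1])).round(2),o['gripper_width'],o['ft_force'])
L=(w-o['ee_pos'])@M   # tool coords
m=(abs(L[...,0])<70)&(abs(L[...,1])<60)&(L[...,2]>0)&(L[...,2]<20)
p=L[m];print(m.sum(),p.min(0),p.max(0));A=np.c_[p[:,:2],np.ones(len(p))];print('plane',np.linalg.lstsq(A,p[:,2],rcond=None)[0])
rect('plate tool',L,m)
e=np.array([471.5,193.7,0])-o['ee_pos'];print('to head',(M.T@e).round(1))
E
```

```text
3.7833 [514.3 -71.  232.8] ydir 6.09 0.12858365129893418 [ 0.36421362  0.46679381 -2.0376633 ]
8297 [-21.92234178 -31.64495641   0.09962217] [38.70341908 32.72555624 19.94530228]
plane [1.85292939e-02 2.90529187e-03 6.86135432e+00]
plate tool 8297 c [8.4 0.6] mean [19.4  0.6] size [64.3 60.5] ang 89.8 z 7.1
to head [268.4 -16.  231.9]
```

View pics/e.png

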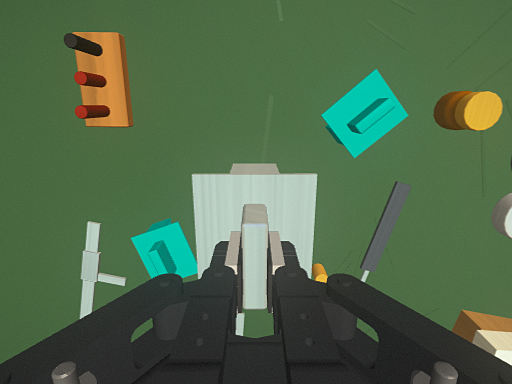

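The cover is held square and near level. Its +x edge sits at tool x 38.7, so its centre is about 1.7 mm ahead of the TCP. I'll move to a spot short of the headstock and look at it past the cover.

Call:
servo_tool:
  steps:
    - [20,-6,0,3,0]
    - [46,-13,0,6,0]
    - [72,-20,0,10,0]
    - [98,-28,0,14,0]
    - [124,-35,0,18,0]
    - [150,-43,0,22,0]
    - [172,-49,0,25,0]
    - [187,-54,0,25.8,0]
    - [187,-54,0,25.8,0]
    - [187,-54,0,25.8,0]
    - [187,-54,0,25.8,0]

```text
time: 4.75
ee_pos: [438.9, 108.8, 229.3]
orientation: [0.818, 0.576, -0.0, 0.001]
ft_force: [0.6, 0.8, -1.5]
gripper_width: 0.13
```

```bash
python3 - <<'E'
from h import *
o=get_obs();M=tool(o);im,d=eyes.snapshot('wrist');K,T=view('wrist',o);w=cloud(d,K,T);save('f.png',im)
print(o['time'],o['ee_pos'].round(1),'ydir',np.degrees(np.arctan2(M[1,1],M[0,1])).round(2),o['gripper_width'],o['ft_force'],'zax',M[:,2])
near=np.hypot(w[...,0]-471,w[...,1]-193)<70
for z0 in(106,114,117): c=rect('head>%d'%z0,w,near&(w[...,2]>z0)&(w[...,2]<126))
L=(w-o['ee_pos'])@M
m=(abs(L[...,0])<70)&(abs(L[...,1])<60)&(L[...,2]>4)&(L[...,2]<12)
p=L[m];A=np.c_[p[:,:2],np.ones(len(p))];print('plane',np.linalg.lstsq(A,p[:,2],rcond=None)[0])
rect('plate tool',L,m);print(np.percentile(p,[.2,99.8],axis=0))
np.save('f.npy',w)
print('tool shift to head',(M.T@(np.r_[c,0]-o['ee_pos'])).round(1))
E
```

```text
4.75 [438.9 108.8 229.3] ydir -19.69 0.1302014168773241 [ 0.58501869  0.76720216 -1.47787909] zax [ 0.00133047 -0.00261014 -0.99999571]
head>106 3448 c [471.7 194.4] mean [472.8 195.9] size [62.1 64.1] ang 71.1 z 118.4
head>114 2358 c [471.6 194.2] mean [472.5 195.8] size [60.5 64.1] ang 71.1 z 119.3
head>117 1835 c [471.7 194.5] mean [472.4 196.1] size [50.1 64.1] ang 71.1 z 119.6
plane [4.05522624e-03 2.28193332e-03 7.00857780e+00]
plate tool 8094 c [8.8 0.4] mean [19.3  0.3] size [64.3 60.4] ang 89.9 z 7.1
[[-19.91299945 -31.52867584   5.14490844]
 [ 38.7862715   32.35596053  11.17859385]]
tool shift to head [ 92.2   1.5 229.1]
```

View pics/f.png

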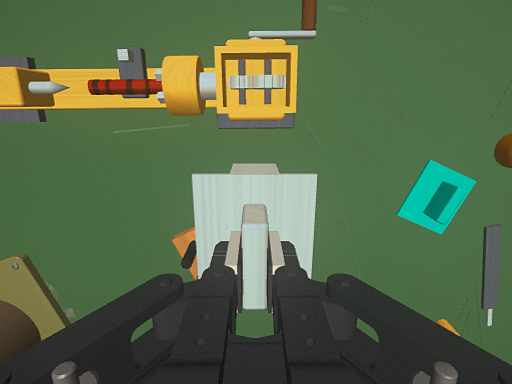

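Headstock at (240,80) is measured in the same picture as the held cover. The shift needed is x 90.5, y 1.1, turn -0.8°. I'll go over it, then lower to just above contact.

Call:
servo_tool:
  steps:
    - [20,0.2,0,-0.2,0]
    - [45,0.5,0,-0.5,0]
    - [70,0.8,0,-0.8,0]
    - [84,1,0,-0.8,0]
    - [90.5,1.1,0,-0.8,0]
    - [90.5,1.1,0,-0.8,0]
    - [90.5,1.1,0,-0.8,0]
    - [90.5,1.1,15,-0.8,0]
    - [90.5,1.1,35,-0.8,0]
    - [90.5,1.1,50,-0.8,0]
    - [90.5,1.1,60,-0.8,0]
    - [90.5,1.1,65,-0.8,0]
    - [90.5,1.1,65,-0.8,0]
    - [90.5,1.1,65,-0.8,0]
    - [90.5,1.1,65,-0.8,0]

```text
time: 6.05
ee_pos: [471.7, 193.3, 165.4]
orientation: [0.814, 0.581, 0.001, 0.002]
ft_force: [-0.9, 0.4, -0.4]
gripper_width: 0.128
```

```bash
python3 - <<'E'
from h import *
o=get_obs();M=tool(o)
print(o['time'],o['ee_pos'].round(1),'xdir',np.degrees(np.arctan2(M[1,0],M[0,0])).round(2),o['gripper_width'],o['ft_force'],'zax',M[:,2])
c=o['ee_pos']+M@np.array([1.7,.4,38]);print('cover origin',c.round(1),'seat err tool',(M.T@(np.array([471.7,194.4,91.5])-c)).round(1))
im,d=eyes.snapshot('scene');save('g.png',cv2.resize(im[100:260,280:480],None,fx=3,fy=3,interpolation=2))
E
```

```text
6.05 [471.7 193.3 165.4] xdir 71.04 0.1281247968374253 [-0.94866065  0.42281794 -0.40274437] zax [ 0.00350507 -0.0017974  -0.99999224]
cover origin [472.7 194.7 127.4] seat err tool [-0.6 -1.  35.9]
```

View pics/g.png

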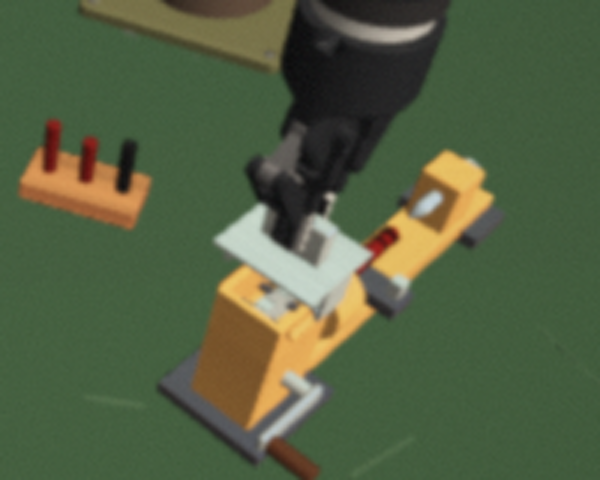

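The picture shows the cover level over the gearbox with its arms straddling the box. Now I'll press straight down with a firmer grip.

Call:
servo_tool:
  steps:
    - [-0.6,-1,5,0,0]
    - [-0.6,-1,10,0,0]
    - [-0.6,-1,15,0,0]
    - [-0.6,-1,18,0,0]
    - [-0.6,-1,20,0,0]
    - [-0.6,-1,22,0,0]
    - [-0.6,-1,24,0,0]
    - [-0.6,-1,26,0,0]
    - [-0.6,-1,28,0,0]
    - [-0.6,-1,30,0,0]
    - [-0.6,-1,32,0,0]
    - [-0.6,-1,34,0,0]
    - [-0.6,-1,35,0,0]
    - [-0.6,-1,36,0,0]
    - [-0.6,-1,36,0,0]
  squeeze: 100

```text
time: 7.35
ee_pos: [472.4, 190.6, 134.8]
orientation: [0.814, 0.58, 0.002, 0.005]
ft_force: [-6.8, -13.5, 34.0]
gripper_width: 0.115
```

```bash
python3 - <<'E'
from h import *
o=get_obs();M=tool(o);print(o['ee_pos'],o['ft_force'],o['torque'],M[:,2])
im,d=eyes.snapshot('wrist');K,T=view('wrist',o);w=cloud(d,K,T);L=(w-o['ee_pos'])@M
s,ds=eyes.snapshot('scene');Ks,Ts=view('scene');ws=cloud(ds,Ks,Ts)
m=(abs(L[...,0])<70)&(abs(L[...,1])<60)&(L[...,2]>-2)&(L[...,2]<14)
rect('plate tool',L,m);p=L[m];print(np.percentile(p,[.2,99.8],axis=0))
A=np.c_[p[:,:2],np.ones(len(p))];print('plane tool',np.linalg.lstsq(A,p[:,2],rcond=None)[0])
p=w[m];A=np.c_[p[:,:2]-[472,194],np.ones(len(p))];print('plane world',np.linalg.lstsq(A,p[:,2],rcond=None)[0])
near=np.hypot(ws[...,0]-472,ws[...,1]-194)<50
mm=near&(ws[...,2]>115)&(ws[...,2]<140);print('scene z',np.percentile(ws[mm][:,2],[5,50,95]))
r=np.zeros((384,1000,3),np.uint8);a=cv2.resize(s[120:248,300:430],(390,384),interpolation=2)
save('i.png',np.hstack([im[:,60:450],a]))
E
```

```text
[472.39896248 190.56789    134.77781515] [ -6.83499521 -13.47612958  34.02329896] [-2.13344014  1.49573473  0.02801734] [ 0.01028614 -0.0059616  -0.99992932]
plate tool 6420 c [ 9.3 -0.5] mean [14.1  0.1] size [67.2 55.8] ang 87.3 z 8.0
[[-15.93256929 -31.54982653  -1.90708908]
 [ 35.54969414  32.36514861  13.98139083]]
plane tool [0.33384481 0.00569566 2.92077852]
plane world [-1.04135218e-01 -3.19903107e-01  1.30798307e+02]
scene z [116.31982658 124.66748922 138.42674682]
```

View pics/i.png

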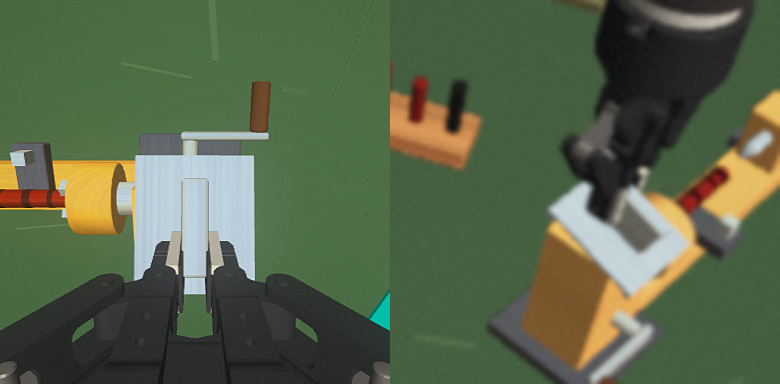

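The fin turned in the pads and the cover is tilted, far side down and near side up. I'll measure the tilt properly before mending it.

```bash
cat > meas.py <<'E'
from h import *
o=get_obs();M=tool(o)
im,d=eyes.snapshot('wrist');K,T=view('wrist',o);w=cloud(d,K,T)
B=np.array([[np.cos(np.radians(71.1)),np.sin(np.radians(71.1)),0],[np.sin(np.radians(71.1)),-np.cos(np.radians(71.1)),0],[0,0,1]])
H=(w-[471.7,194.4,0])@B.T   # head frame: u=far(+), v, z up
m=(abs(H[...,0])<50)&(abs(H[...,1])>12)&(abs(H[...,1])<36)&(H[...,2]>105)&(H[...,2]<165)
p=H[m];c=np.array([0,0,0.])
k=np.ones(len(p),bool)
for i in range(12):
    A=np.c_[p[k][:,:2],np.ones(k.sum())];c=np.linalg.lstsq(A,p[k][:,2],rcond=None)[0]
    r=p[:,2]-np.c_[p[:,:2],np.ones(len(p))]@c;k=abs(r)<max(1.5,8-i)
print('t',o['time'],'F',o['ft_force'].round(1),'TCP head frame',(B@(o['ee_pos']-[471.7,194.4,0])).round(1),'toolz',M[:,2].round(3),'g',o['gripper_width'])
print('n',k.sum(),len(p),'slope u,v',c[:2].round(3),'z0',c[2].round(1),'u range',np.percentile(p[k][:,0],[.3,99.7]).round(1),'v',np.percentile(p[k][:,1],[.3,99.7]).round(1))
for a in range(-40,45,8):
    q=p[k&(abs(p[:,0]-a)<2)] if 1 else 0
    q=p[(abs(p[:,0]-a)<2)]
    if len(q): print(a,len(q),np.percentile(q[:,2],[10,50,90]).round(1))
save('last_wrist.png',im)
E
python3 meas.py
```

```text
t 7.45 F [ -7.5 -12.4  35.1] TCP head frame [ -3.4   1.9 134.8] toolz [ 0.01  -0.006 -1.   ] g 0.11527672153410243
n 7430 8382 slope u,v [-0.342  0.005] z0 130.8 u range [-18.8  43.2] v [-29.4  34.4]
-16 167 [135.  136.1 137.1]
-8 298 [132.5 133.6 134.6]
0 490 [129.6 130.6 131.7]
8 706 [127.  128.2 147.1]
16 605 [124.1 125.3 126.4]
24 624 [121.4 122.6 123.6]
32 590 [118.8 119.8 120.8]
40 560 [116. 117. 118.]
```

The far hooks have snapped under their strip, and the near hook (u≈-26, z≈119) is caught on the near top corner. I'll ease off and draw the cover about 4 mm to the near side.

Call:
servo_tool:
  steps:
    - [-1,0,-2,0,0]
    - [-2,0,-2,0,0]
    - [-3,0,-2,0,0]
    - [-4,0,-2,0,0]
    - [-5,0,-2,0,0]
    - [-5,0,-2,0,0]

```text
time: 8.0
ee_pos: [471.4, 187.4, 136.5]
orientation: [0.814, 0.581, 0.004, 0.004]
ft_force: [1.9, 4.8, -0.4]
gripper_width: 0.116
```

```bash
python3 meas.py
```

```text
t 8.0 F [ 1.9  4.8 -0.4] TCP head frame [ -6.7   2.  136.5] toolz [ 0.011 -0.002 -1.   ] g 0.11606844982262028
n 7436 8362 slope u,v [-0.341  0.007] z0 131.3 u range [-22.2  39.9] v [-29.3  34.8]
-24 26 [137.8 138.9 139.7]
-16 252 [135.8 136.8 137.8]
-8 319 [133.  134.1 135. ]
0 1078 [130.5 132.6 161.1]
8 598 [127.5 128.6 129.7]
16 619 [124.8 125.9 127. ]
24 636 [121.9 123.1 124.2]
32 594 [119.4 120.4 121.5]
40 287 [117.1 118.1 118.9]
```

The near hook is now clear of the corner. To level the cover, the pads must follow an arc about the far hooks: 16 mm toward the near side and 13 mm down. I'll use a lighter grip so the fin can turn in the pads.

Call:
servo_tool:
  steps:
    - [-1.5,0,1,0,0]
    - [-3,0,2,0,0]
    - [-4.5,0,3,0,0]
    - [-6,0,4.2,0,0]
    - [-7.5,0,5.3,0,0]
    - [-9,0,6.5,0,0]
    - [-10.5,0,8,0,0]
    - [-12,0,9.3,0,0]
    - [-13.5,0,10.7,0,0]
    - [-15,0,12,0,0]
    - [-15.5,0,13,0,0]
    - [-15.5,0,13,0,0]
  squeeze: 40

```text
time: 9.05
ee_pos: [471.5, 175.8, 127.7]
orientation: [0.814, 0.581, 0.01, 0.004]
ft_force: [1.2, 3.0, 18.3]
gripper_width: 0.118
```

```bash
python3 meas.py
```

```text
t 9.05 F [ 1.2  3.  18.3] TCP head frame [-17.7   5.8 127.7] toolz [ 0.021  0.004 -1.   ] g 0.11791516369842142
n 7851 9771 slope u,v [-0.089  0.009] z0 124.7 u range [-33.5  37.2] v [-25.9  35.8]
-32 90 [126.6 127.6 128.3]
-24 268 [119.6 126.8 127.6]
-16 369 [119.7 125.9 126.9]
-8 950 [124.3 126.1 160. ]
0 582 [120.1 124.7 125.5]
8 600 [120.2 123.9 124.8]
16 622 [120.  123.2 124.1]
24 705 [119.6 122.4 123.5]
32 609 [121.  121.9 122.7]
```

Call:
servo_tool:
  steps:
    - [-1,-0.5,1,0,0]
    - [-2,-1,2,0,0]
    - [-3,-1.5,3,0,0]
    - [-3.5,-2,4,0,0]
    - [-4,-2.5,5,0,0]
    - [-4,-3,6,0,0]
    - [-4,-3,7,0,0]
    - [-4,-3,7,0,0]

```text
time: 9.77
ee_pos: [472.1, 174.4, 125.1]
orientation: [0.814, 0.58, 0.015, 0.006]
ft_force: [0.6, -2.0, 24.9]
gripper_width: 0.112
```

```bash
python3 meas.py
```

```text
t 9.7667 F [ 0.6 -2.  24.9] TCP head frame [-18.8   6.8 125.1] toolz [ 0.032  0.008 -0.999] g 0.11193711559893281
n 7862 10237 slope u,v [-0.029  0.015] z0 123.3 u range [-34.5  37.4] v [-24.8  35.9]
-32 98 [123.3 124.  124.9]
-24 294 [119.4 123.9 125.2]
-16 429 [119.5 123.7 125. ]
-8 1028 [122.4 124.6 159.9]
0 596 [119.8 123.4 124.4]
8 619 [119.7 123.1 124.1]
16 666 [119.7 122.9 123.9]
24 738 [119.5 122.6 123.7]
32 630 [121.7 122.6 123.4]
```

It's almost home. I'll relieve the load, let go, rise and check.

Call:
servo_tool:
  steps:
    - [0,0,0,0,0]
    - [0,0,0,0,0]
    - [0,0,-1,0,30]
    - [0,0,-1,0,40]
    - [0,0,-1,0,40]
    - [0,0,-20,0,40]
    - [0,0,-45,0,40]
    - [0,0,-75,0,40]
    - [0,0,-105,0,40]
    - [0,0,-105,0,40]
    - [0,0,-105,0,40]

```text
time: 10.73
ee_pos: [469.9, 173.7, 231.3]
orientation: [0.814, 0.58, 0.017, 0.007]
ft_force: [-0.5, 0.6, 0.1]
gripper_width: 0.471
```

```bash
python3 meas.py; python3 - <<'E'
from h import *
s,ds=eyes.snapshot('scene');t,dt=eyes.snapshot('top');W=cv2.imread('pics/last_wrist.png')[...,::-1]
a=cv2.resize(s[130:250,310:430],(390,390),interpolation=2);b=W[:,60:450];save('j.png',np.hstack([a,cv2.resize(b,(390,390))]))
K,T=view('top');w=cloud(dt,K,T);n=np.hypot(w[...,0]-471,w[...,1]-193)<60
rect('plate top',w,n&(w[...,2]>117)&(w[...,2]<132));rect('fin top',w,n&(w[...,2]>145)&(w[...,2]<158))
E
```

```text
t 10.7333 F [-0.5  0.6  0.1] TCP head frame [-20.2   5.  231.3] toolz [ 0.035  0.008 -0.999] g 0.47099303003823484
n 3355 4015 slope u,v [0.    0.002] z0 122.6 u range [-36.7  37.5] v [-24.5  35.9]
-32 181 [121.8 122.7 123.4]
-24 196 [119.8 122.4 123.4]
-16 218 [119.9 122.4 123.5]
-8 214 [119.8 122.6 123.8]
0 222 [119.4 122.6 123.6]
8 237 [119.7 122.4 123.7]
16 239 [120.  122.5 123.6]
24 249 [119.8 122.4 123.5]
32 198 [121.8 122.7 123.5]
plate top 897 c [473.3 187.6] mean [470.8 182.4] size [67.7 71.1] ang 70.1 z 123.5
fin top 146 c [477.7 189.1] mean [476.9 187.1] size [43.4 11.8] ang 70.7 z 153.1
```

View pics/j.png

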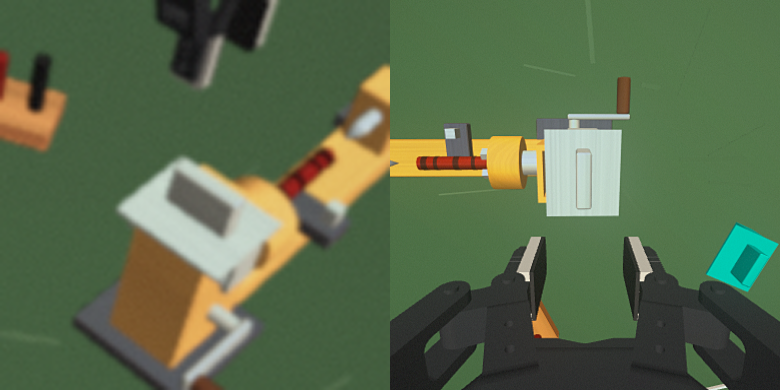

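The cover is home, level and flush (plate top 122.6, slope 0). The wrist check clipped at v=36, but the top camera puts it about 8 mm off along the strips. That's inside the 12 mm limit with little margin, so I'll measure and slide it back.

```bash
cat > m2.py <<'E'
from h import *
o=get_obs();M=tool(o);im,d=eyes.snapshot('wrist');K,T=view('wrist',o);w=cloud(d,K,T)
n=np.hypot(w[...,0]-475,w[...,1]-192)<65
p=rect('plate',w,n&(w[...,2]>121.3)&(w[...,2]<126));f=rect('fin',w,n&(w[...,2]>147)&(w[...,2]<158))
a=np.radians(71.1);u=np.array([np.cos(a),np.sin(a)]);v=np.array([np.sin(a),-np.cos(a)])
for c in(p,f): print('offset u,v',((c-[471.7,194.4])@u).round(1),((c-[471.7,194.4])@v).round(1))
print('tool shift to fin',(M.T@(np.r_[f,126]-o['ee_pos'])).round(1),'xdir',np.degrees(np.arctan2(M[1,0],M[0,0])).round(1),o['time'])
q=w[n&(w[...,2]>121.3)&(w[...,2]<126)];print('plane',np.linalg.lstsq(np.c_[q[:,:2]-[472,194],np.ones(len(q))],q[:,2],rcond=None)[0])
E
python3 m2.py
```

```text
plate 5481 c [476.1 193.3] mean [479.4 194.9] size [74.2 70. ] ang 70.7 z 122.7
fin 905 c [478.9 192.7] mean [479.  193.4] size [43.4 11.6] ang 70.9 z 152.4
offset u,v 0.4 4.5
offset u,v 0.7 7.3
tool shift to fin [ 20.6   1.5 102.9] xdir 71.0 10.8833
plane [8.73298497e-04 6.35356051e-04 1.22675001e+02]
```

Call:
servo_tool:
  steps:
    - [10,1,0,0,40]
    - [20.5,1.5,0,0,40]
    - [20.5,1.5,30,0,40]
    - [20.5,1.5,60,0,40]
    - [20.5,1.5,80,0,40]
    - [20.5,1.5,92,0,40]
    - [20.5,1.5,98,0,40]
    - [20.5,1.5,98,0,40]
    - [20.5,1.5,98,0,10]
    - [20.5,1.5,98,0,5]
    - [20.5,1.5,98,0,5]
    - [20.5,1.5,98,0,5]
    - [20.5,0,98,0,5]
    - [20.5,-1.5,98,0,5]
    - [20.5,-3,98,0,5]
    - [20.5,-4.5,98,0,5]
    - [20.5,-6,98,0,5]
    - [20.5,-6,98,0,5]
  squeeze: 20

```text
time: 12.43
ee_pos: [473.7, 195.4, 132.2]
orientation: [0.814, 0.58, 0.016, 0.007]
ft_force: [3.2, -0.7, 6.6]
gripper_width: 0.137
```

Only light forces while sliding. Now I'll release and recheck.

Call:
servo_tool:
  steps:
    - [0,0,0,0,5]
    - [0,0,0,0,30]
    - [0,0,0,0,40]
    - [0,0,0,0,40]
    - [0,0,-20,0,40]
    - [-5,0,-50,0,40]
    - [-20,0,-85,0,40]
    - [-25,0,-110,0,40]
    - [-25,0,-110,0,40]
    - [-25,0,-110,0,40]

```text
time: 13.27
ee_pos: [462.6, 171.1, 243.0]
orientation: [0.814, 0.58, 0.018, 0.007]
ft_force: [-0.7, 0.4, -1.3]
gripper_width: 0.471
```

```bash
python3 m2.py; python3 - <<'E'
from h import *
t,dt=eyes.snapshot('top');K,T=view('top');w=cloud(dt,K,T);n=np.hypot(w[...,0]-493,w[...,1]+332)<75
rect('long',w,n&(w[...,2]>24)&(w[...,2]<40));print(get_obs()['ft_force'])
n=np.hypot(w[...,0]-471,w[...,1]-193)<60
rect('fin top',w,n&(w[...,2]>145)&(w[...,2]<158))
E
```

```text
plate 4906 c [474.  194.1] mean [474.9 196.3] size [73.7 64.9] ang 70.9 z 122.7
fin 802 c [474.9 194.2] mean [474.9 195.1] size [43.8 11.4] ang 70.6 z 152.5
offset u,v 0.4 2.3
offset u,v 0.8 3.1
tool shift to fin [ 23.4   0.3 117.6] xdir 70.9 13.2667
plane [5.09334655e-05 1.13719505e-03 1.22688040e+02]
long 1337 c [ 493.3 -332. ] mean [ 492.9 -330.7] size [ 64.1 115.7] ang 2.1 z 31.9
[-0.11344697  0.28474352  0.332467  ]
fin top 136 c [473.  189.9] mean [472.  187.7] size [41.4 11.8] ang 70.2 z 153.3
```

Cover offset is now about 3 mm. It is level and flush, the long cover hasn't moved, and the gripper is clear. Handing in.

```bash
python3 -c "
from h import *
print(job.finish_job(), get_obs()['time'])"
```

```text
the job is handed in; nothing more can be done
the job is handed in; nothing more can be done
```

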